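Serve a bread roll with the tongs

TASK

Take the tongs out of their holder and use them to pick up the bread roll from the chopping board, without the robot's fingers touching the bread. Finish while still holding: keep the roll squeezed in the tongs, still, about a hand's breadth up over the middle of the blue plate, touching nothing but the tongs. Leave the plate, lemon, pepper mill, salt shaker and spice jar where they stand.

Things in the scene. Friction and masses are not known exactly. Their poses are not given: they have to be found in the camera images.
- tongs: Sprung steel tongs with black grip plates and red jaws, 190 mm tall, 80 g, standing upright in the holder, jaws down, one jaw towards its +y and one towards -y. Origin midway between the lower ends of the jaws; z up along the tongs to the head (hinges at z = 182 mm, top at 190 mm)
- tongs_grips (a point): Midway between the black grip plates (20 mm wide in x, 34 mm high), 140 mm above the tongs' origin: grip here along y. Width over the plates 49 mm open (52 mm at their lower edges), about 41 mm with the jaws on the roll (plates then parallel), 29 mm shut: 1 mm less here brings the jaws 4 mm closer. 50 mm of tongs stand above this point
- tongs_jaws (a point): Point midway between the jaws, 18 mm above the tongs' origin. Each jaw is a red pad 26 mm wide (x), 36 mm high, 6 mm thick; gap between them 80 mm open, about 4 mm shut; 90 mm over their outsides when open
- tongs_left (a joint): Angle of the arm at the tongs' +y side: 0 open, about 0.1 rad when closed on the roll, 0.24 shut. Both arms move together. A spring holds them open: it takes about 4 N at each grip plate to begin closing, 6 N when the jaws meet the roll, 10 N when shut; let go, they spring open
- tongs_right (a joint): Angle of the arm at the tongs' -y side, always equal to that of the other arm
- holder: Grey upright holder fixed to the worktop, 40 x 106 mm, 85 mm high, with a foot 60 x 124 mm. Slot open at the top, 30 mm (x) by 96 mm (y), floor 5 mm above the worktop, in which the tongs stand. Origin at the centre of its underside, z up
- roll: Golden brown finger roll with three pale slashes, rigid, 76 mm long (x), 48 mm wide (y) and 48 mm high, 45 g, lying flat on the board. Origin at the centre of its underside, z up. Its sides are straight in the middle 24 mm of its length; the tongs close on it across its width (y)
- board: Wooden chopping board 220 x 320 x 18 mm, fixed. Origin at the centre of its underside; its top is at 18 mm
- plate: Blue round plate, 150 mm across, 16 mm high, loose. Origin at the centre of its underside
- lemon: Yellow lemon 78 x 55 x 56 mm on the board; leave it alone
- pepper_mill: Wooden pepper mill 58 mm wide, 160 mm high; leave it alone
- salt_shaker: Salt shaker 44 mm wide, 90 mm high; leave it alone
- spice_jar: Glass spice jar with a red cap, 45 mm wide, 106 mm high; leave it alone

How it is judged:
By the outcome, as a careful person would: the job done as asked, in the order asked, and still so for the second after the job is handed in, while the arm keeps its last pose, push and grip.
It also fails if it takes over 45 s, if anything falls off the work surface, if the arm or the gripper's body presses on something with over 40 N, if the wrist force passes 120 N, or if a joint passes its speed limit or range.

ROBOT

A 6-joint arm with a two-finger parallel gripper is mounted at the origin on a cart in front of the work surface, level with it; the furniture and walls round the work are solid. World frame = base frame: x ahead of the robot, y to its left, z up, the work surface at z = 0. Lengths are in mm, angles in rad, forces in N, time in s.
With the tool pointing down it reaches from about 425 to 1125 mm from the base axis. Payload 14.9 kg.
Tool frame: the origin (TCP) lies at the very end of the fingers, on their centre line; the grasp point (between the pads) lies 19 mm behind it; z points along the fingers, y is the line along which they close (so a half turn about z gives the same grasp; the last joint's range is limited). The gripper opens to 91 mm and grips with 3 to 60 N. Pads are 32 mm wide; open, the fingers measure 118 mm over their backs; the gripper's body (76 mm by 178 mm) begins 60 mm behind the grasp point.
Start: joints at [1.203, 0.379, 1.734, -0, 1.028, -0.033], TCP at [230.014, 661.144, 213.932] pointing down, gripper open.
Joint ranges: [-2.77, 2.77], [-0.74, 2.19], [0, 2.66], [-1.06, 4.2], [0.31, 2.87], [-3.08, 3.08]. Speed limits (rad/s): [1.89, 1.89, 2.39, 3.14, 3.14, 3.14].

INTERFACE

Orientations are given as a unit quaternion [w, x, y, z].
In Python, from workcell import ctrl gives the robot as it stands.
- The arm moves only by the shell command python3 -m pendant 'ROWS' [OPENING] [FORCE]. ROWS is JSON, one flat list of numbers, 6 for each row, row after row: the shift along the tool's x, y, z in m, then the turn, a rotation vector about the tool's x, y, z in degrees. In form: [x, y, z, wx, wy, wz, x, y, z, wx, wy, wz, ...]. A call has 1 to 12 rows; each row shifts and turns the commanded pose from where the row before left it, along the tool's axes as they then stand; what a row does not reach is not made up. A row lasts 1/12 s, in which the tool goes at most 41.7 mm and 7.16 degrees, less where a joint would pass 70% of its speed; a pose out of reach is approached as far as the arm can. A call is refused whole if a number of a shift passes 0.0417 or a number of a turn 7.16, either way. A call with a gripper value outside its range is refused whole. OPENING is the finger opening in m, from 0 to 0.0912, set as the call begins (- or left out, the last holds). The fingers move at their own pace and stop on an object; FORCE is the grip in N (left out, the last holds). Time passes only in rows, so rows that do not move let the fingers close. It gives the time, the measured TCP pose, the force, the opening and the grip force at its end, in the units of the state.
- ctrl.read_state(): the state, without advancing time (a new reading comes with each control period).
- ctrl.get_image(name): name is "side" or "top" or "wrist"; returns a dict with "image" (400x640x3 uint8, red, green, blue), "vertical_fov" (degrees; the focal length in pixels is half the picture's height over the tangent of half this angle, whatever the lens; pixels are square), "cx", "cy" (the principal point, pixels), "pose" (4x4, takes a point from camera to world coordinates). Camera axes: x right, y down, z forward; pixel columns grow to the right and rows downward; lengths in mm; the calibration is good to about 2 mm. The wrist camera is an equidistant fisheye: a pixel r from the principal point sees the ray r / f radians off the axis. A picture is of the moment at which its call begins. There is no depth.
- ctrl.finish_job(): hands the job in; it is judged then, once.
The state is a dict: "clock": time; "joint_pos": joint angles; "qvel": joint speeds; "joint_efforts": joint torques, N m; "position": TCP position; "tool_rot": TCP orientation; "ft_force": force on the tool from outside, world axes, zero at the start; "ft_torque": the same for the moment, N m; "grip_width": finger opening in mm; "grasp_force": force on a finger pad.
Only numpy, scipy, OpenCV 4.12 (cv2) and the standard library are available. Lean on these libraries where they do the work, as an engineer would, in place of code of your own. Each camera call takes 0.05 s, during which the arm holds its last target. There are 200 camera calls.

## Working session

There is one attempt and no reset: what is moved stays moved. The work goes in short steps, Python scripts to look and compute and a shell command to move; the robot and the scene stay as the last step left them, time stands still between calls to the robot, and variables do not carry over. Pictures are saved under pics/ and viewed, at most 13 in all, crops included, and the job is handed in when it is done.

```bash
mkdir -p pics; cat > h.py <<'E'
import numpy as np, cv2
from workcell import ctrl
from scipy.spatial.transform import Rotation as R
def snap(n,f):
    d=ctrl.get_image(n); cv2.imwrite('pics/'+f,d['image'][:,:,::-1]); 
    np.savez('pics/'+f+'.npz',**d); return d
def ray(d,u,v):
    d={k:d[k] for k in ('vertical_fov','cx','cy','pose')}
    f=200/np.tan(np.radians(float(d['vertical_fov'])/2)); return f
def to_world(d,u,v,z,fish=False):
    f=200/np.tan(np.radians(float(d['vertical_fov'])/2)); a=(u-d['cx'])/f;b=(v-d['cy'])/f
    r=np.hypot(a,b)
    c=np.array([a,b,1.]) if not fish else np.array([a/r*np.sin(r),b/r*np.sin(r),np.cos(r)])
    P=np.array(d['pose']); w=P[:3,:3]@c; o=P[:3,3]
    return o+w*(z-o[2])/w[2]
def proj(d,p,fish=False):
    f=200/np.tan(np.radians(float(d['vertical_fov'])/2)); P=np.array(d['pose'])
    c=P[:3,:3].T@(np.array(p,float)-P[:3,3])
    if fish:
        t=np.arctan2(np.hypot(c[0],c[1]),c[2]); k=t/np.hypot(c[0],c[1])
        return d['cx']+f*c[0]*k,d['cy']+f*c[1]*k
    return d['cx']+f*c[0]/c[2],d['cy']+f*c[1]/c[2]
def load(f): return dict(np.load('pics/'+f+'.npz'))
E
python3 - <<'E'
from h import *
for n in ('top','side','wrist'):
    d=snap(n,n+'0.png'); print(n,d['vertical_fov'],d['cx'],d['cy'],np.round(d['pose'],3).tolist())
print(ctrl.read_state())
E
```

```text
top 47.15597499404154 314.50531620167106 207.33289604212763 [[-0.019, -0.985, 0.17, 394.527], [-1.0, 0.02, 0.003, 17.324], [-0.006, -0.17, -0.985, 1266.373], [0.0, 0.0, 0.0, 1.0]]
side 42.4468849009669 328.3448834742807 211.6432138843599 [[0.977, -0.074, 0.198, 335.54], [-0.212, -0.351, 0.912, -1296.261], [0.002, -0.934, -0.359, 661.62], [0.0, 0.0, 0.0, 1.0]]
wrist 65.70646984690485 323.19883473938893 195.58126663438813 [[0.328, 0.91, 0.254, 157.397], [0.945, -0.316, -0.089, 686.078], [-0.001, 0.27, -0.963, 384.302], [0.0, 0.0, 0.0, 1.0]]
{'clock': 0.15, 'joint_pos': array([ 1.20269191e+00,  3.79301705e-01,  1.73460511e+00, -4.93097266e-06,
        1.02848696e+00, -3.33329206e-02]), 'qvel': array([ 0.00053497,  0.00071564, -0.0003556 , -0.00028412, -0.00075366,
        0.00123552]), 'joint_efforts': array([ 1.64131547e-03, -7.64108419e+01, -4.34664381e+01,  6.51118113e-02,
        4.09698102e-02, -1.32265629e-05]), 'position': array([229.91651273, 660.87313866, 213.44998745]), 'tool_rot': array([-7.77914381e-05,  1.66603938e-01,  9.86023817e-01, -3.92935069e-04]), 'ft_force': array([-0.79605416,  0.26584991,  0.61682112]), 'ft_torque': array([ 0.02812477,  0.00960103, -0.00408619]), 'grasp_force': 0.0, 'grip_width': 91.08268619124873}
```

View pics/top0.png

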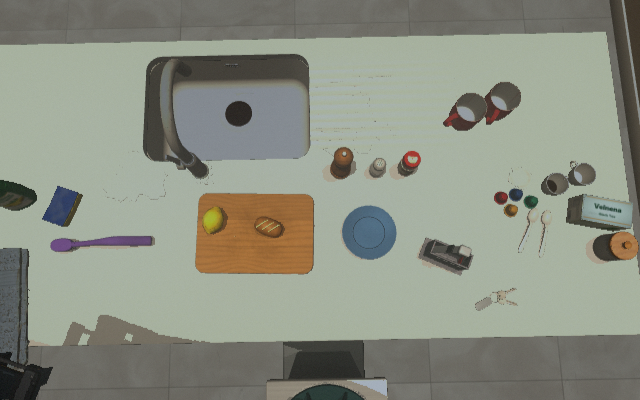

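View pics/side0.png

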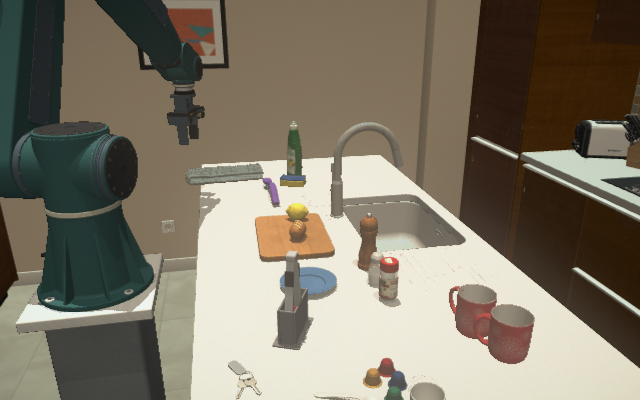

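The top view shows the holder with the tongs at about (447,255), the plate at (369,232), the roll at (269,227) and the lemon at (213,220). In the side view the tongs stand in the holder at about (293,300). I'll enlarge the holder and the roll.

```bash
python3 - <<'E'
from h import *
d=load('top0.png'); im=d['image'][:,:,::-1]
a=cv2.resize(im[230:280,410:480],None,fx=8,fy=8,interpolation=cv2.INTER_CUBIC)[:, :560]
b=cv2.resize(im[205:255,245:293],None,fx=8,fy=8,interpolation=cv2.INTER_CUBIC)
s=load('side0.png')['image'][:,:,::-1]
a=np.hstack([a,b])[:, :800] if a.shape[1]+b.shape[1]<=800 else np.hstack([cv2.resize(a,(448,320)),cv2.resize(b,(307,320))])
cv2.imwrite('pics/crop1.png',a); print(a.shape)
for n,u,v,z in [('plate',369,232,16),('roll',269,227,66),('lemon',213,220,46),('holder',447,255,85),('pepper',343,160,160),('salt',378,165,90),('jar',411,160,106)]:
    print(n,np.round(to_world(d,u,v,z),1))
hsv=cv2.cvtColor(d['image'],cv2.COLOR_RGB2HSV)
m=((hsv[...,0]>95)&(hsv[...,0]<125)&(hsv[...,1]>90)); m[:,:330]=0;m[:,410:]=0;m[:190]=0;m[270:]=0
y,x=np.nonzero(m);print('plate blob',x.min(),x.max(),y.min(),y.max(),x.mean(),y.mean(), to_world(d,x.mean(),y.mean(),12))
E
```

```text
(320, 755, 3)
plate [ 538.3 -127.4   16. ]
roll [551.1 141.6  66. ]
lemon [575.7 294.5  46. ]
holder [ 467.1 -317.    85. ]
pepper [703.4 -53.1 160. ]
salt [ 707.4 -149.7   90. ]
jar [ 714.8 -234.1  106. ]
plate blob 343 395 206 257 372.01100244498775 230.89119804400977 [ 541.68389624 -136.27078351   12.        ]
```

View pics/crop1.png

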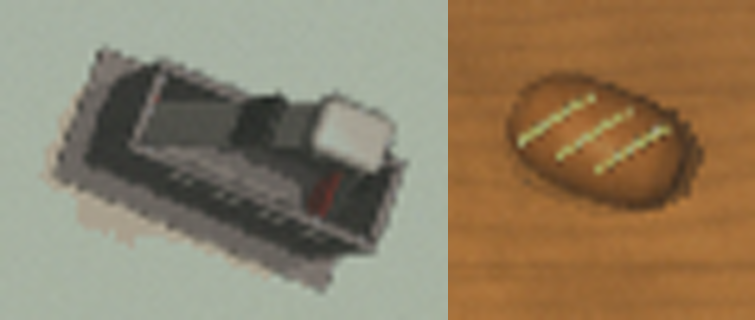

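Enlarged, the holder's rim corners are near (435,240), (473,255), (468,269) and (431,253), with the tongs' head at (465.5,250). The roll's centre is (269,227), its long axis sloping down to the right. Next I fit the poses.

```bash
python3 - <<'E'
from h import *
d=load('top0.png')
c=[to_world(d,410+u/6.4,230+v/6.4,85) for u,v in [(160,65),(405,160),(372,250),(135,150)]]
print(np.round(c,1), np.mean(c,0)); 
for a,b in [(0,1),(1,2),(2,3),(3,0)]:
    e=c[b]-c[a]; print(np.linalg.norm(e),np.degrees(np.arctan2(e[1],e[0])))
f=[to_world(d,410+u/6.4,230+v/6.4,5) for u,v in [(105,50),(50,175),(325,290)]]; print(np.round(f,1),(f[0]+f[2])/2, [np.degrees(np.arctan2(*(f[b]-f[a])[1::-1])) for a,b in((0,1),(1,2))])
print('head',to_world(d,465.5,250.3,195))
# roll seg
hsv=cv2.cvtColor(d['image'],cv2.COLOR_RGB2HSV)[205:255,245:295].astype(int); print(hsv[22,24],hsv[5,5],hsv[40,40])
lab=cv2.cvtColor(d['image'],cv2.COLOR_RGB2LAB)[205:255,245:295].astype(int)
bg=np.median(lab[:8].reshape(-1,3),0); m=(np.linalg.norm(lab-bg,axis=2)>22).astype(np.uint8)
m=cv2.morphologyEx(m,cv2.MORPH_CLOSE,np.ones((5,5)));y,x=np.nonzero(m); print(len(x),x.mean()+245,y.mean()+205)
P=np.array([to_world(d,u+245,v+205,42)[:2] for u,v in zip(x,y)]); w,V=np.linalg.eigh(np.cov(P.T)); print(P.mean(0),4*np.sqrt(w),np.degrees(np.arctan2(V[1,1],V[0,1])))
s=load('side0.png')
E
```

```text
[[ 505.8 -288.7   85. ]
 [ 465.8 -384.3   85. ]
 [ 430.3 -368.4   85. ]
 [ 471.9 -276.5   85. ]] [ 468.45592976 -329.4735553    85.        ]
103.62812336840899 -112.74600862575811
38.87020731202009 155.82851098651798
100.82249492269092 65.64030850087717
36.06793982808193 -19.760328530186353
[[ 520.3 -286.2    5. ]
 [ 467.2 -259.5    5. ]
 [ 416.3 -373.3    5. ]] [ 468.30864421 -329.74264815    5.        ] [np.float64(153.2773830576499), np.float64(-114.09181674303716)]
head [ 470.39873558 -329.6514986   195.        ]
[ 16 155 168] [ 15 162 151] [ 15 169 164]
491 268.69042769857435 226.91242362525458
[554.52929243 144.95912161] [52.78188581 87.35066635] 69.32727086037472
```

The holder centre is about (469,-329.5) with its y axis at 66.5°. The roll is at about (554,145) with its long axis at roughly 69°. I'm moving over the roll first for a closer look.

```bash
cat >> h.py <<'E'
def yaw():
    q=ctrl.read_state()['tool_rot']; M=R.from_quat(np.r_[q[1:],q[0]]).as_matrix(); return M
def go(x,y,z,yw):
    s=ctrl.read_state(); M=yaw(); c=np.degrees(np.arctan2(M[1,1],M[0,1]))
    dl=M.T@(np.array([x,y,z])-s['position'])
    t=(yw-c+180)%360-180
    print('pos',np.round(s['position'],1),'yaw',round(c,2),'zaxis',np.round(M[:,2],4),'j',np.round(s['joint_pos'],2),'t',s['clock'],'w',round(s['grip_width'],1),'F',round(s['grasp_force'],1),np.round(s['ft_force'],1))
    print('tool delta mm',np.round(dl,1),'wz',round(-t,2))
E
python3 -m pendant '[-0.0297,-0.0238,-0.0073,0,0,0,-0.0297,-0.0238,-0.0073,0,0,0,-0.0297,-0.0238,-0.0073,0,0,0,-0.0297,-0.0238,-0.0073,0,0,0,-0.0297,-0.0238,-0.0073,0,0,0,-0.0297,-0.0238,-0.0073,0,0,0,-0.0297,-0.0238,-0.0073,0,0,0,-0.0297,-0.0238,-0.0073,0,0,0,-0.0297,-0.0238,-0.0073,0,0,0,-0.0297,-0.0238,-0.0073,0,0,0,-0.0297,-0.0238,-0.0073,0,0,0,-0.0297,-0.0238,-0.0073,0,0,0]'
python3 -m pendant '[-0.0297,-0.0238,-0.0073,0,0,0,-0.0297,-0.0238,-0.0073,0,0,0,-0.0297,-0.0238,-0.0073,0,0,0,-0.0297,-0.0238,-0.0073,0,0,0,0,0,0,0,0,0,0,0,0,0,0,0]'
python3 - <<'E'
from h import *
go(554,145,330,66.5)
d=snap('wrist','w1.png'); print(proj(d,(554,145,66),True),proj(d,(541,-130,16),True))
E
```

```text
clock: 1.15
position: [473.3, 272.5, 301.9]
tool_rot: [-0.0, 0.167, 0.986, -0.0]
ft_force: [2.4, 0.8, 0.8]
grip_width: 91.3
grasp_force: 0.0
clock: 1.65
position: [554.4, 143.9, 330.8]
tool_rot: [0.0, 0.168, 0.986, 0.0]
ft_force: [-0.4, 0.3, -0.1]
grip_width: 91.1
grasp_force: 0.0
pos [554.4 143.9 330.8] yaw 70.65 zaxis [ 2.e-04  1.e-04 -1.e+00] j [ 0.21  0.05  1.91  0.    1.18 -1.02] t 1.65 w 91.1 F 0.0 [-0.4  0.3 -0.1]
tool delta mm [0.7 0.9 0.8] wz 4.15
(np.float64(323.86757558124117), np.float64(164.49502651382477)) (np.float64(175.72827852995715), np.float64(205.67382361348155))
```

View pics/w1.png

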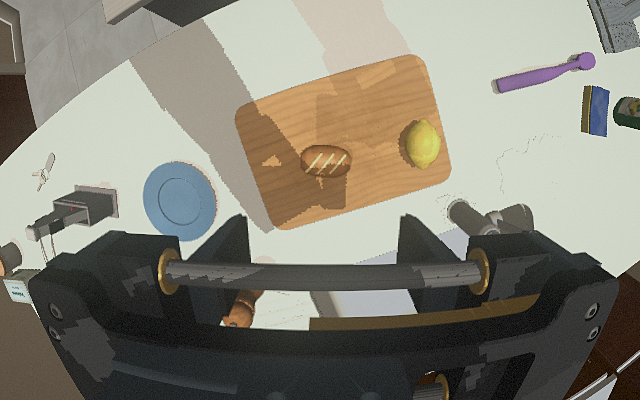

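The roll is at about (326,161) with its long axis nearly horizontal, the plate is at (180,200), and the holder with the tongs is at (75,210). Now I measure the roll from its outline and slashes.

```bash
python3 - <<'E'
from h import *
d=load('w1.png'); u0,v0=290,130
im=d['image'][v0:195,u0:365]
lab=cv2.cvtColor(im,cv2.COLOR_RGB2LAB).astype(int); g=lab[...,0]
sl=(g>165).astype(np.uint8); n,l,st,ce=cv2.connectedComponentsWithStats(sl)
for i in range(1,n):
    if st[i,4]>8:
        print('slash',st[i],ce[i]+[u0,v0],np.round(to_world(d,ce[i][0]+u0,ce[i][1]+v0,65,True),1))
cv2.imwrite('pics/rollcrop.png',cv2.resize(im[:,:,::-1],None,fx=8,fy=8,interpolation=cv2.INTER_CUBIC))
# overlay model outline for pose hypotheses
E
```

```text
slash [ 0  0 11  5 39] [293.82051282 131.53846154] [495.4 120.7  65. ]
slash [  0   0  27  24 362] [303.05248619 140.37016575] [511.6 128.7  65. ]
slash [53  4  5  4 10] [345.6 135.6] [525.  187.6  65. ]
slash [53 12 22  7 63] [354.98412698 144.28571429] [541.1 196.2  65. ]
slash [65 19 10  7 46] [360.08695652 151.80434783] [553.7 199.8  65. ]
slash [ 20  23  36  20 251] [325.94023904 160.56573705] [549.8 149.6  65. ]
slash [57 41 14  8 46] [351.7173913  174.73913043] [581.5 178.   65. ]
slash [68 47  7  5 19] [360.68421053 179.31578947] [592.3 188.2  65. ]
slash [56 49 12  8 53] [350.83018868 182.32075472] [591.8 173.3  65. ]
slash [56 53 19 12 84] [354.5        188.72619048] [602.7 175.4  65. ]
slash [67 61  8  4 17] [361.17647059 192.82352941] [611.9 182.8  65. ]
```

View pics/rollcrop.png

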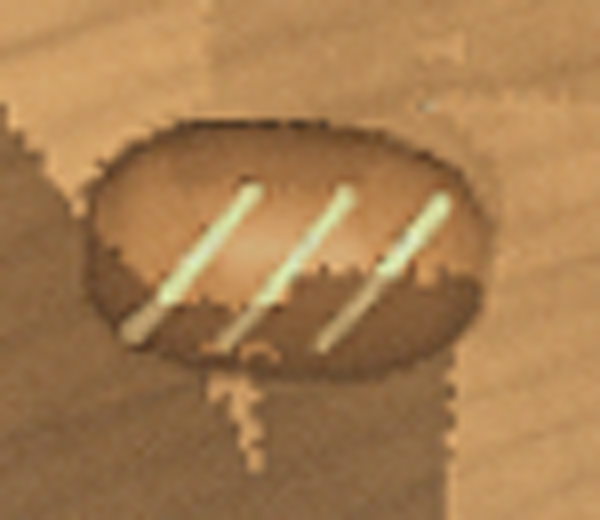

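```bash
python3 - <<'E'
from h import *
from scipy.optimize import minimize
d=load('w1.png')
f=lambda a,z:to_world(d,290+(a[0]+.5)/8-.5,130+(a[1]+.5)/8-.5,z,True)
c=[f(a,64) for a in [(192.5,261.5),(285,268.5),(381,274.5)]]
e=c[2]-c[0]; print(np.round(c,1),np.mean(c,0),'axis',np.degrees(np.arctan2(e[1],e[0])),np.linalg.norm(e))
# outline fit: hull of model (ellipsoid-ish: superellipse sections) projected, vs observed bbox+points
obs=np.array([(82,230),(100,180),(150,138),(210,119),(300,119),(390,140),(450,175),(485,215),(492,250),(478,310),(420,355),(340,378),(270,375),(190,358),(125,338),(95,300)],float)
obs=np.c_[290+(obs[:,0]+.5)/8-.5,130+(obs[:,1]+.5)/8-.5]
def model(x,y,t):
    P=[]
    for s in np.linspace(-38,38,25):
        k=1 if abs(s)<12 else np.sqrt(max(0,1-((abs(s)-12)/26)**2))
        for a in np.linspace(0,2*np.pi,24,endpoint=False):
            P.append((s,24*k*np.cos(a),42+24*k*np.sin(a)))
    P=np.array(P); c,n=np.cos(t),np.sin(t)
    W=np.c_[x+c*P[:,0]-n*P[:,1],y+n*P[:,0]+c*P[:,1],P[:,2]]
    return cv2.convexHull(np.array([proj(d,w,True) for w in W],np.float32))
def cost(p):
    h=model(p[0],p[1],np.radians(p[2])); return sum(cv2.pointPolygonTest(h,(float(a),float(b)),True)**2 for a,b in obs)
r=minimize(cost,[554,145,68],method='Nelder-Mead',options=dict(initial_simplex=[[554,145,68],[559,145,68],[554,150,68],[554,145,73]],xatol=.1,fatol=1e-3)); print(r.x,r.fun)
E
```

```text
[[546.4 132.1  64. ]
 [553.1 147.3  64. ]
 [559.8 163.2  64. ]] [553.07438967 147.56083901  64.        ] axis 66.6988617754084 33.82176575720573
[553.03713691 147.77472265  66.40293714] 6.4870803627041065
```

The roll is at (553,147.7) with its long axis at 66.5°, and two independent fits agree. Now I move over the tongs.

```bash
python3 -m pendant '[-0.0064,-0.0396,0,0,0,0,-0.0064,-0.0396,0,0,0,0,-0.0064,-0.0396,0,0,0,0,-0.0064,-0.0396,0,0,0,0,-0.0064,-0.0396,0,0,0,0,-0.0064,-0.0396,0,0,0,0,-0.0064,-0.0396,0,0,0,0,-0.0064,-0.0396,0,0,0,0,-0.0064,-0.0396,0,0,0,0,-0.0064,-0.0396,0,0,0,0,-0.0064,-0.0396,0,0,0,0,-0.0064,-0.0396,0,0,0,0]'
python3 -m pendant '[0,0,0,0,0,4.15,0,0,0,0,0,0,0,0,0,0,0,0]'
python3 - <<'E'
from h import *
go(469,-329.5,330,66.5)
d=snap('wrist','w2.png'); print(proj(d,(469,-329.5,195),True))
u,v=map(int,proj(d,(469,-329.5,150),True)); c=d['image'][max(0,v-75):v+75,u-100:u+100,::-1]; print(u-100,max(0,v-75))
cv2.imwrite('pics/w2c.png',cv2.resize(c,None,fx=4,fy=4,interpolation=cv2.INTER_CUBIC))
E
```

```text
clock: 2.7
position: [469.7, -329.1, 330.4]
tool_rot: [-0.0, 0.166, 0.986, 0.0]
ft_force: [0.5, 0.7, 0.4]
grip_width: 91.2
grasp_force: 0.0
clock: 2.95
position: [470.2, -327.5, 330.2]
tool_rot: [-0.0, 0.201, 0.98, 0.0]
ft_force: [0.5, 0.0, -0.7]
grip_width: 91.2
grasp_force: 0.0
pos [ 470.2 -327.5  330.2] yaw 66.8 zaxis [-7.e-04  8.e-04 -1.e+00] j [-0.65  0.06  1.91  0.    1.18 -1.82] t 2.95 w 91.2 F 0.0 [ 0.5  0.  -0.7]
tool delta mm [ 0.3 -2.3  0.2] wz 0.3
(np.float64(320.9830419738796), np.float64(186.89477142351268))
221 102
```

View pics/w2c.png

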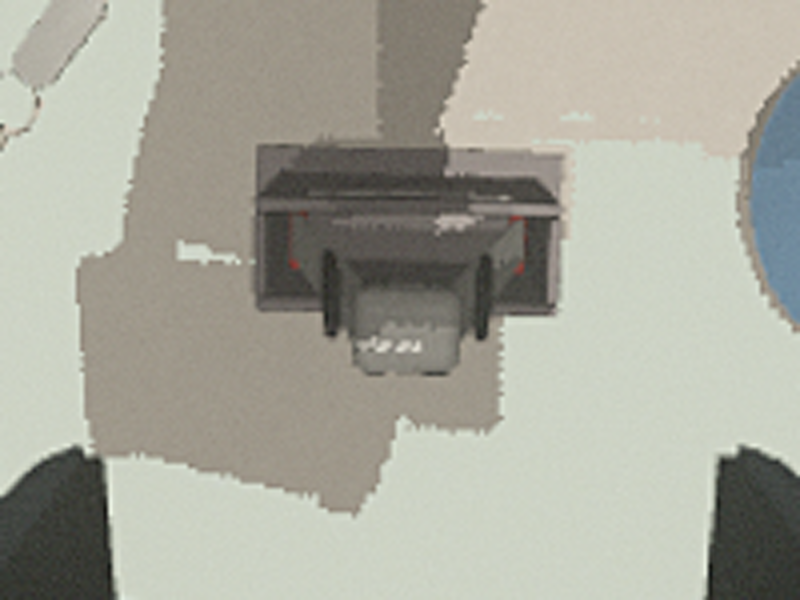

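The tongs stand upright. The head is at about crop (406,335), the grip plates at (330,300) and (484,300), and the rim edge runs (257,205)-(557,212). They are aligned with the fingers within about 1°.

```bash
python3 - <<'E'
from h import *
d=load('w2.png')
f=lambda a,b,z:to_world(d,221+(a+.5)/4-.5,102+(b+.5)/4-.5,z,True)
def ln(n,p,q,z):
    a,b=f(*p,z),f(*q,z); e=b-a; print(n,np.round(a[:2],1),np.round(b[:2],1),'mid',np.round((a+b)[:2]/2,1),'len',round(np.linalg.norm(e),1),'ang',round(np.degrees(np.arctan2(e[1],e[0])),1))
ln('rim far',(257,208),(557,214),85)
ln('rim near',(257,305),(557,311),85)
ln('foot',(258,146),(570,153),5)
ln('head near edge',(353,372),(459,372),195)
ln('plates top outer',(324,335),(492,338),162)
ln('plates low outer',(324,255),(490,256),128)
ln('jaws top',(290,240),(524,242),41)
E
```

```text
rim far [ 431.6 -367.7] [ 473.7 -274.8] mid [ 452.7 -321.2] len 102.0 ang 65.6
rim near [ 462.4 -381.8] [ 505.1 -287.3] mid [ 483.8 -334.5] len 103.7 ang 65.6
foot [ 414.9 -370.4] [ 466.8 -256.2] mid [ 440.9 -313.3] len 125.5 ang 65.5
head near edge [ 471.6 -344.2] [ 482.3 -319.2] mid [ 477.  -331.7] len 27.2 ang 66.8
plates top outer [ 466.2 -352.3] [ 485.7 -309.1] mid [ 476.  -330.7] len 47.4 ang 65.8
plates low outer [ 449.9 -347.5] [ 470.1 -301. ] mid [ 460.  -324.3] len 50.8 ang 66.5
jaws top [ 451.2 -368.7] [ 486.6 -287.9] mid [ 468.9 -328.3] len 88.2 ang 66.3
```

```bash
python3 -m pendant '[0.0017,-0.0011,0.02,0,0,0.8,0,0,0.03,0,0,0,0,0,0.03,0,0,0,0,0,0.03,0,0,0,0,0,0.03,0,0,0,0,0,0,0,0,0]'
python3 - <<'E'
from h import *
go(468.2,-327.8,126,66)
d=snap('wrist','w3.png'); cv2.imwrite('pics/w3c.png',cv2.resize(d['image'][80:320,180:470,::-1],None,fx=2,fy=2))
E
```

```text
clock: 3.5
position: [466.2, -325.6, 185.7]
tool_rot: [-0.003, 0.207, 0.978, 0.002]
ft_force: [-0.4, -0.2, -1.8]
grip_width: 91.3
grasp_force: 0.0
pos [ 466.2 -325.6  185.7] yaw 66.08 zaxis [-0.0059  0.0046 -1.    ] j [-0.65  0.21  2.01  0.    0.92 -1.8 ] t 3.5 w 91.3 F 0.0 [-0.4 -0.2 -1.8]
tool delta mm [-3.2 -1.3 59.6] wz 0.08
```

View pics/w3c.png

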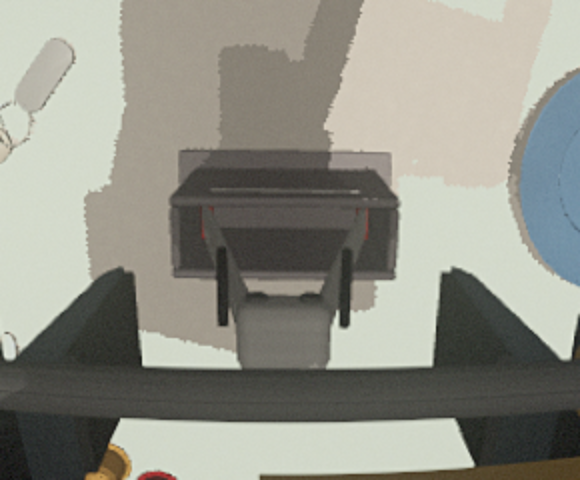

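The tongs are centred between the open fingers (plates at 222 and 346, fingertips at 128 and 447), so I lower the rest of the way.

```bash
python3 -m pendant '[-0.002,-0.0007,0.02,0,0,0,-0.0012,-0.0006,0.02,0,0,0,0,0,0.0195,0,0,0,0,0,0,0,0,0,0,0,0,0,0,0,0,0,0,0,0,0]'
python3 - <<'E'
from h import *
go(468.2,-327.8,126,66); M=yaw(); print('tilt about tool x,y deg',np.degrees(M.T@np.array([0,0,-1])))
E
```

```text
clock: 4.05
position: [471.6, -331.9, 133.5]
tool_rot: [0.001, 0.209, 0.978, -0.001]
ft_force: [0.6, -0.6, 0.6]
grip_width: 91.7
grasp_force: 0.0
pos [ 471.6 -331.9  133.5] yaw 65.92 zaxis [ 0.0019 -0.0014 -1.    ] j [-0.65  0.3   2.02 -0.    0.82 -1.8 ] t 4.05 w 91.7 F 0.0 [ 0.6 -0.6  0.6]
tool delta mm [4.8 2.3 7.5] wz -0.08
tilt about tool x,y deg [1.31484961e-01 3.13474324e-02 5.72956201e+01]
```

```bash
python3 -m pendant '[0,0,0,0,0,0,0,0,0,0,0,0,0,0,0,0,0,0]'
python3 - <<'E'
from h import *
go(468.2,-327.8,126,66)
E
```

```text
clock: 4.3
position: [470.9, -331.8, 132.3]
tool_rot: [0.001, 0.209, 0.978, -0.0]
ft_force: [-0.1, 0.5, 0.1]
grip_width: 91.1
grasp_force: 0.0
pos [ 470.9 -331.8  132.3] yaw 65.87 zaxis [ 1.1e-03 -8.0e-04 -1.0e+00] j [-0.65  0.3   2.02  0.    0.82 -1.8 ] t 4.3 w 91.1 F 0.0 [-0.1  0.5  0.1]
tool delta mm [4.1 2.5 6.3] wz -0.13
```

```bash
python3 -m pendant '[0.002,0.0012,0.003,0,0,0,0.002,0.0012,0.003,0,0,0,0,0,0,0,0,0,0,0,0,0,0,0,0,0,0,0,0,0,0,0,0,0,0,0]'
python3 - <<'E'
from h import *
go(468.2,-327.8,126,66)
E
python3 -m pendant '[0,0,0,0,0,0,0,0,0,0,0,0,0,0,0,0,0,0,0,0,0,0,0,0,0,0,0,0,0,0,0,0,0,0,0,0]' 0.0465 15
```

```text
clock: 4.8
position: [467.9, -327.7, 125.3]
tool_rot: [-0.0, 0.209, 0.978, -0.0]
ft_force: [-0.1, 0.2, 0.7]
grip_width: 91.4
grasp_force: 0.0
pos [ 467.9 -327.7  125.3] yaw 65.87 zaxis [-0. -0. -1.] j [-0.65  0.3   2.03 -0.    0.8  -1.8 ] t 4.8 w 91.4 F 0.0 [-0.1  0.2  0.7]
tool delta mm [-0.3  0.1 -0.7] wz -0.13
clock: 5.3
position: [467.8, -327.7, 125.2]
tool_rot: [-0.0, 0.209, 0.978, -0.0]
ft_force: [-0.0, -0.3, -0.2]
grip_width: 54.1
grasp_force: 0.0
```

```bash
python3 -m pendant '[0,0,0,0,0,0,0,0,0,0,0,0,0,0,0,0,0,0,0,0,0,0,0,0,0,0,0,0,0,0]'
python3 -m pendant '[0,0,-0.005,0,0,0,0,0,-0.01,0,0,0,0,0,-0.01,0,0,0,0,0,-0.015,0,0,0,0,0,0,0,0,0,0,0,0,0,0,0]'
python3 - <<'E'
from h import *
go(468.2,-327.8,300,66)
E
```

```text
clock: 5.72
position: [468.2, -328.0, 125.8]
tool_rot: [0.0, 0.209, 0.978, -0.0]
ft_force: [-0.4, -0.6, 5.3]
grip_width: 46.7
grasp_force: 10.1
clock: 6.22
position: [468.3, -328.1, 166.4]
tool_rot: [0.001, 0.209, 0.978, -0.0]
ft_force: [0.2, -0.2, -0.5]
grip_width: 46.0
grasp_force: 3.4
pos [ 468.3 -328.1  166.4] yaw 65.87 zaxis [ 0.0018 -0.0014 -1.    ] j [-0.65  0.24  2.02 -0.    0.88 -1.8 ] t 6.2167 w 46.0 F 3.4 [ 0.2 -0.2 -0.5]
tool delta mm [-1.000e-01  1.000e-01 -1.336e+02] wz -0.13
```

```bash
python3 -m pendant '[0,0,-0.015,0,0,0,0,0,-0.02,0,0,0,0,0,-0.025,0,0,0,0,0,-0.025,0,0,0,0,0,-0.025,0,0,0,0,0,-0.015,0,0,0,0,0,-0.008,0,0,0,0,0,0,0,0,0,0,0,0,0,0,0]'
python3 - <<'E'
from h import *
go(468.2,-327.8,300,66)
d=snap('side','s4.png'); w=snap('wrist','w4.png')
u,v=map(int,proj(d,(468,-328,200)))
a=cv2.resize(d['image'][v-75:v+75,u-60:u+60,::-1],(400,500),interpolation=cv2.INTER_CUBIC)
b=cv2.resize(w['image'][100:350,200:400,::-1],(400,500)); cv2.imwrite('pics/c4.png',np.hstack([a,b])); print(u,v)
E
```

```text
clock: 6.97
position: [467.5, -327.5, 297.2]
tool_rot: [-0.0, 0.209, 0.978, 0.0]
ft_force: [-0.6, 0.1, -0.6]
grip_width: 46.6
grasp_force: 3.4
pos [ 467.5 -327.5  297.2] yaw 65.87 zaxis [-6.e-04  5.e-04 -1.e+00] j [-0.65  0.08  1.94 -0.    1.12 -1.8 ] t 6.9667 w 46.6 F 3.4 [-0.6  0.1 -0.6]
tool delta mm [-0.7 -0.  -2.8] wz -0.13
291 250
```

View pics/c4.png

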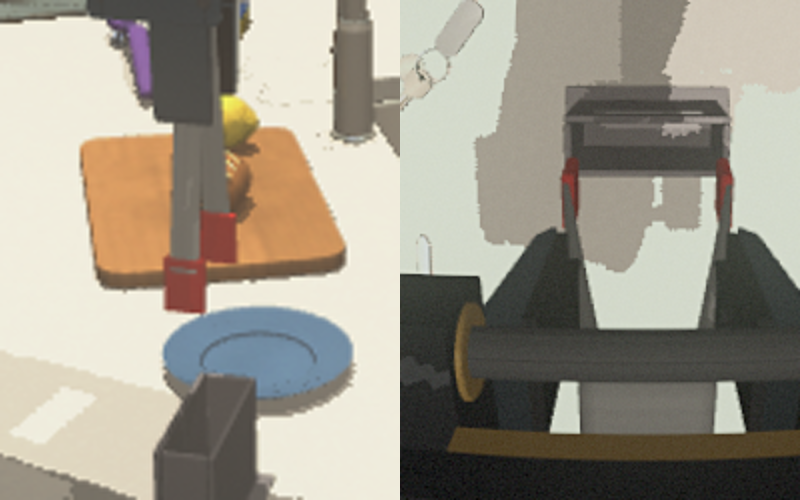

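The tongs are held upright, with both red jaws level at about (185,285) and (220,237) in the left crop. The holder is empty and undisturbed. Next I travel to over the roll, then turn.

```bash
python3 -m pendant '[0.00415,0.0168,0,0,0,0,0.0083,0.0335,0,0,0,0,0.0083,0.0335,0,0,0,0,0.0083,0.0335,0,0,0,0,0.0083,0.0335,0,0,0,0,0.0083,0.0335,0,0,0,0,0.0083,0.0335,0,0,0,0,0.0083,0.0335,0,0,0,0,0.0083,0.0335,0,0,0,0,0.0083,0.0335,0,0,0,0,0.0083,0.0335,0,0,0,0,0.0083,0.0335,0,0,0,0]'
python3 -m pendant '[0.0083,0.0335,0,0,0,0,0.0083,0.0335,0,0,0,0,0.00415,0.0167,0,0,0,0,0,0,0,0,0,0]'
python3 -m pendant '[0,0,0,0,0,4,0,0,0,0,0,7,0,0,0,0,0,7,0,0,0,0,0,7,0,0,0,0,0,7,0,0,0,0,0,7,0,0,0,0,0,7,0,0,0,0,0,7,0,0,0,0,0,7,0,0,0,0,0,7,0,0,0,0,0,7,0,0,0,0,0,7]'
python3 -m pendant '[0,0,0,0,0,5,0,0,0,0,0,3.4,0,0,0,0,0,0,0,0,0,0,0,0,0,0,0,0,0,0]'
python3 - <<'E'
from h import *
go(553,147.7,250,-23.5)
E
```

```text
clock: 8.07
position: [537.7, 64.7, 297.0]
tool_rot: [-0.001, 0.209, 0.978, -0.0]
ft_force: [0.8, -0.1, -1.0]
grip_width: 46.5
grasp_force: 3.4
clock: 8.4
position: [553.4, 150.7, 296.7]
tool_rot: [-0.001, 0.208, 0.978, -0.0]
ft_force: [-0.4, -0.8, -0.5]
grip_width: 46.5
grasp_force: 3.4
clock: 9.4
position: [553.0, 147.1, 297.0]
tool_rot: [-0.0, 0.796, 0.605, -0.001]
ft_force: [-1.1, -0.0, -1.1]
grip_width: 46.6
grasp_force: 3.4
clock: 9.82
position: [553.3, 147.5, 297.7]
tool_rot: [-0.0, 0.836, 0.549, -0.0]
ft_force: [-0.4, 0.5, -0.1]
grip_width: 46.7
grasp_force: 3.4
pos [553.3 147.5 297.7] yaw -23.42 zaxis [-9.e-04 -2.e-04 -1.e+00] j [ 0.22  0.09  1.94 -0.    1.12  0.63] t 9.8167 w 46.7 F 3.4 [-0.4  0.5 -0.1]
tool delta mm [ 0.1 -0.3 47.7] wz 0.08
```

```bash
python3 -m pendant '[0,0,0.01,0,0,0,0,0,0.018,0,0,0,0,0,0.018,0,0,0,0,0,0.018,0,0,0,0,0,0.01,0,0,0,0,0,0,0,0,0,0,0,0,0,0,0,0,0,0,0,0,0]'
python3 - <<'E'
from h import *
go(553,147.7,145,-23.5)
d=snap('wrist','w5.png'); p=ctrl.read_state()['position']
print('jaw axis px',proj(d,p-[0,0,103],True),'roll top',proj(d,(553,147.7,66),True))
cv2.imwrite('pics/w5c.png',cv2.resize(d['image'][110:260,240:420,::-1],None,fx=4,fy=4,interpolation=cv2.INTER_CUBIC))
E
```

```text
clock: 10.48
position: [554.0, 147.9, 225.0]
tool_rot: [0.0, 0.836, 0.548, 0.0]
ft_force: [0.9, 0.7, -0.8]
grip_width: 46.5
grasp_force: 3.4
pos [554.  147.9 225. ] yaw -23.52 zaxis [ 1.e-03  2.e-04 -1.e+00] j [ 0.22  0.17  1.99 -0.    0.99  0.63] t 10.4833 w 46.5 F 3.4 [ 0.9  0.7 -0.8]
tool delta mm [-0.6 -0.9 80. ] wz -0.02
jaw axis px (np.float64(323.7888681891829), np.float64(194.86869223939874)) roll top (np.float64(322.82846397821965), np.float64(181.71001063217298))
```

View pics/w5c.png

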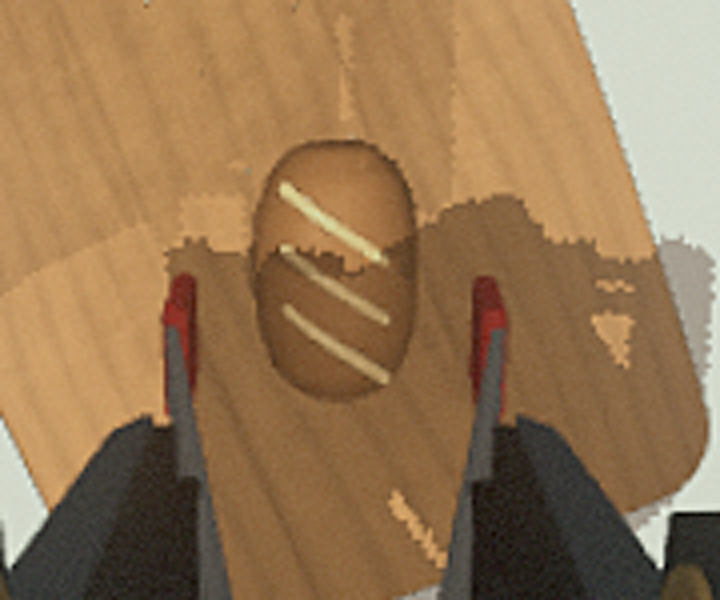

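The roll is centred between the jaws (roll 251–415, jaws at 180 and 488) and the middle slash sits where predicted. Going down.

```bash
python3 -m pendant '[-0.0006,-0.0008,0.01,0,0,0,0,0,0.015,0,0,0,0,0,0.015,0,0,0,0,0,0.015,0,0,0,0,0,0.015,0,0,0,0,0,0.008,0,0,0,0,0,0,0,0,0,0,0,0,0,0,0,0,0,0,0,0,0,0,0,0,0,0,0]'
python3 - <<'E'
from h import *
go(553,147.7,144,-23.5)
E
```

```text
clock: 11.37
position: [553.1, 147.7, 147.2]
tool_rot: [0.0, 0.836, 0.548, 0.001]
ft_force: [0.1, 0.1, -0.8]
grip_width: 46.4
grasp_force: 3.4
pos [553.1 147.7 147.2] yaw -23.53 zaxis [ 1.5e-03  3.0e-04 -1.0e+00] j [ 0.22  0.27  2.03 -0.    0.84  0.63] t 11.3667 w 46.4 F 3.4 [ 0.1  0.1 -0.8]
tool delta mm [-0.1 -0.1  3.2] wz -0.03
```

```bash
python3 -m pendant '[0,0,0.003,0,0,0,0,0,0,0,0,0,0,0,0,0,0,0,0,0,0,0,0,0]'
python3 -m pendant '[0,0,0,0,0,0,0,0,0,0,0,0,0,0,0,0,0,0,0,0,0,0,0,0,0,0,0,0,0,0,0,0,0,0,0,0,0,0,0,0,0,0,0,0,0,0,0,0]' 0.032 25
python3 - <<'E'
from h import *
go(553,147.7,144,-23.5)
E
```

```text
clock: 11.7
position: [552.6, 147.6, 143.3]
tool_rot: [0.0, 0.836, 0.548, 0.0]
ft_force: [-0.3, -0.0, -0.3]
grip_width: 46.7
grasp_force: 3.4
clock: 12.37
position: [552.6, 147.6, 143.3]
tool_rot: [0.0, 0.836, 0.548, 0.0]
ft_force: [0.1, 0.3, 0.7]
grip_width: 40.1
grasp_force: 25.0
pos [552.6 147.6 143.3] yaw -23.53 zaxis [ 1.e-04  0.e+00 -1.e+00] j [0.22 0.28 2.03 0.   0.84 0.63] t 12.3667 w 40.1 F 25.0 [0.1 0.3 0.7]
tool delta mm [ 0.3  0.3 -0.7] wz -0.03
```

The tongs hold the roll at 40.1 mm and 25 N. I lift, and refine the plate centre.

```bash
python3 -m pendant '[0,0,-0.003,0,0,0,0,0,-0.008,0,0,0,0,0,-0.012,0,0,0,0,0,-0.015,0,0,0,0,0,-0.015,0,0,0,0,0,-0.015,0,0,0,0,0,-0.015,0,0,0,0,0,-0.01,0,0,0,0,0,-0.004,0,0,0,0,0,0,0,0,0,0,0,0,0,0,0]'
python3 - <<'E'
from h import *
for f,fi in (('w1.png',True),('top0.png',False)):
    d=load(f); hsv=cv2.cvtColor(d['image'],cv2.COLOR_RGB2HSV)
    m=((hsv[...,0]>95)&(hsv[...,0]<125)&(hsv[...,1]>70)).astype(np.uint8)
    u,v=map(int,proj(d,(540,-130,16),fi)); k=np.zeros_like(m); k[v-50:v+50,u-50:u+50]=1
    cs,_=cv2.findContours(m*k,cv2.RETR_EXTERNAL,cv2.CHAIN_APPROX_NONE); c=max(cs,key=cv2.contourArea)
    h=cv2.convexHull(c)[:,0]; W=np.array([to_world(d,*p,16,fi)[:2] for p in c[:,0]],np.float32)
    print(f,cv2.minEnclosingCircle(W))
go(541,-130,231,-23.5)
d=snap('wrist','w6.png'); s=snap('side','s6.png')
u,v=map(int,proj(s,(553,148,140)))
a=cv2.resize(s['image'][v-60:v+60,u-48:u+48,::-1],(400,500),interpolation=cv2.INTER_CUBIC)
cv2.imwrite('pics/c6.png',np.hstack([a,cv2.resize(d['image'][110:260,270:390,::-1],(400,500))]))
E
```

```text
clock: 13.28
position: [552.4, 147.5, 240.1]
tool_rot: [-0.0, 0.836, 0.548, -0.0]
ft_force: [0.1, -0.1, -1.3]
grip_width: 40.4
grasp_force: 25.0
w1.png ((536.876220703125, -125.64832305908203), 73.38681030273438)
top0.png ((539.5807495117188, -126.67587280273438), 73.44284057617188)
pos [552.4 147.5 240.1] yaw -23.53 zaxis [-1.e-04 -0.e+00 -1.e+00] j [ 0.22  0.15  1.98 -0.    1.01  0.63] t 13.2833 w 40.4 F 25.0 [ 0.1 -0.1 -1.3]
tool delta mm [-259.   100.4    9.1] wz -0.03
```

View pics/c6.png

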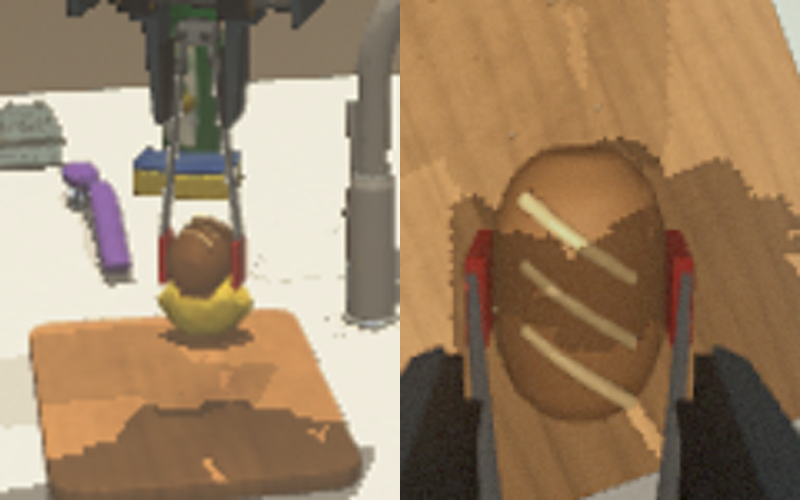

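The roll hangs squarely between the jaws, clear of the board. The plate centre is about (538,-126), averaging both views. Carrying it over.

```bash
python3 -m pendant '[-0.0128,0.0048,0.0004,0,0,0,-0.0257,0.0096,0.0008,0,0,0,-0.0257,0.0096,0.0008,0,0,0,-0.0257,0.0096,0.0008,0,0,0,-0.0257,0.0096,0.0008,0,0,0,-0.0257,0.0096,0.0008,0,0,0,-0.0257,0.0096,0.0008,0,0,0,-0.0257,0.0096,0.0008,0,0,0,-0.0257,0.0096,0.0008,0,0,0,-0.0257,0.0096,0.0008,0,0,0,-0.0128,0.0048,0.0004,0,0,0,0,0,0,0,0,0]'
python3 -m pendant '[0,0,0,0,0,0,0,0,0,0,0,0,0,0,0,0,0,0,0,0,0,0,0,0,0,0,0,0,0,0,0,0,0,0,0,0]'
python3 - <<'E'
from h import *
go(538.2,-126.2,231,-23.5)
d=snap('wrist','w7.png'); s=snap('side','s7.png'); t=snap('top','t7.png')
u,v=map(int,proj(s,(538,-126,120)))
a=cv2.resize(s['image'][v-75:v+75,u-60:u+60,::-1],(400,500),interpolation=cv2.INTER_CUBIC)
cv2.imwrite('pics/c7.png',np.hstack([a,cv2.resize(d['image'][70:320,220:420,::-1],(400,500))]))
f=lambda n,im,fi:None
for dd,fi in ((d,True),):
    print('plate c',proj(dd,(538.2,-126.2,16),True))
E
```

```text
clock: 14.38
position: [537.4, -128.7, 231.6]
tool_rot: [-0.0, 0.837, 0.547, -0.0]
ft_force: [0.8, 0.8, -1.5]
grip_width: 40.3
grasp_force: 25.0
clock: 14.88
position: [538.1, -125.8, 232.3]
tool_rot: [0.0, 0.836, 0.548, 0.0]
ft_force: [-0.2, -0.5, -2.0]
grip_width: 40.3
grasp_force: 25.0
pos [ 538.1 -125.8  232.3] yaw -23.49 zaxis [ 1.e-04 -0.e+00 -1.e+00] j [-0.27  0.12  2.02  0.    0.99  0.14] t 14.8833 w 40.3 F 25.0 [-0.2 -0.5 -2. ]
tool delta mm [-0.3  0.3  1.3] wz 0.01
plate c (np.float64(323.89984905460057), np.float64(171.23771388106763))
```

View pics/c7.png

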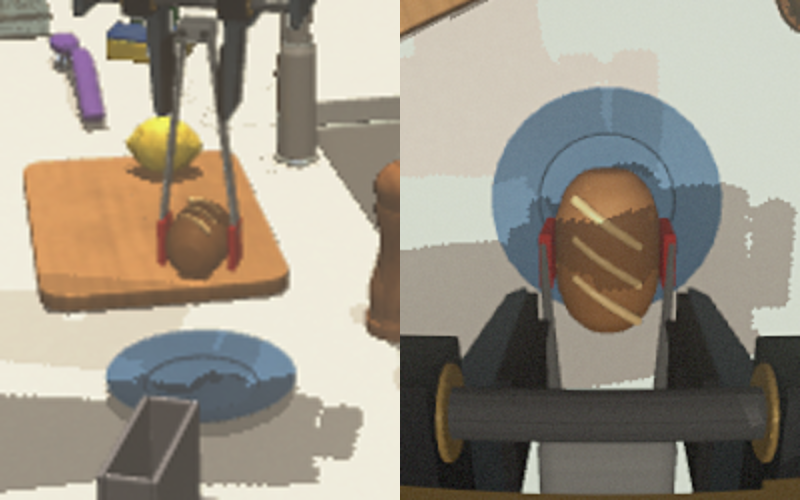

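The roll is held over the plate centre: plate at about (323.5,168.5) px against a predicted (323.9,171), roll underside about 90 mm above the plate rim. It is still, and nothing else has moved. Handing in.

```bash
python3 - <<'E'
from h import *
go(538.2,-126.2,231,-23.5); print(ctrl.finish_job())
E
```

```text
pos [ 538.  -126.1  232.3] yaw -23.52 zaxis [ 0. -0. -1.] j [-0.27  0.12  2.02  0.    0.99  0.14] t 15.0333 w 40.6 F 25.0 [ 1.3  0.8 -0.9]
tool delta mm [-0.   0.2  1.3] wz -0.02
the job is handed in; nothing more can be done
None
```

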